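# Click the handpiece speed selector round to step five and enable it

### The arm

A 6-joint arm with a two-finger parallel gripper is mounted at the origin on a cart in front of the work surface, level with it; the furniture and walls round the work are solid. World frame = base frame: x ahead of the robot, y to its left, z up, the work surface at z = 0. Lengths are in m, angles in rad, forces in N, time in s.
With the tool pointing down it reaches from about 0.35 to 0.85 m from the base axis. Payload 8.1 kg.
Tool frame: the origin (TCP) lies where the fingers leave the gripper's body, on its centre line; the fingertips stand 73 mm ahead of it and the grasp point (between the pads) lies 54 mm ahead of it; z points along the fingers, y is the direction in which the jaws open and shut (so a half turn about z gives the same grasp; the last joint's range is limited). The gripper opens to 85 mm and grips with 20 to 120 N. Pads are 22 mm wide; open, the fingers measure 114 mm over their backs; the gripper's body (76 mm by 85 mm) begins 54 mm behind the grasp point. The pads swing forward as they close: fully open they stand 13 mm farther back than shut.
Start: joints at [1.264, 0.13, 1.488, -0, 1.523, -0.085], TCP at [0.132, 0.585, 0.304] pointing down, gripper open.
Joint ranges: [-2.96, 2.96], [-0.89, 2.26], [0.02, 2.5], [-1.34, 4.48], [0, 2.73], [-2.66, 2.66]. Speed limits (rad/s): [2.39, 2.39, 2.79, 3.14, 3.14, 3.14].

### API

Orientations are given as [roll, pitch, yaw] about the fixed x, y, z axes, in that order (R = Rz(yaw) Ry(pitch) Rx(roll)).
In Python, from bench import arm gives the robot as it stands.
- The arm moves only by the tool apply_moves, never from a script. Its argument "plan" is text: rows parted by semicolons, each of 7 numbers parted by spaces: the shift along the tool's x, y, z normalised to -1 to 1, where 1 is 0.1 m, then the turn, a rotation vector about the tool's x, y, z normalised to -1 to 1, where 1 is 45 degrees, then the gripper command: -1 is shut, 1 is fully open, values between are in proportion. In form: dx dy dz wx wy wz gripper; .... A call has 1 to 10 rows; each row is the pose to reach, as a shift and turn from the pose measured when the call began, along the tool's axes at that moment; what a row does not reach only later rows make up. A row lasts 1/8 s, in which the tool goes at most 62.5 mm and 10.7 degrees, less where a joint would pass 70% of its speed; a pose out of reach is approached as far as the arm can. A call with a number of a shift or a turn outside -1 to 1 is refused whole. A call with a gripper value outside its range is refused whole. The fingers move at their own pace and stop on an object; "squeeze" is the grip in N (left out, the last holds). Time passes only in rows, so rows that repeat a pose let the fingers close. It gives the time, the measured TCP pose, the force and the opening at its end, in the units of the state.
- arm.observe(): the state, without advancing time (a new reading comes with each control period).
- arm.read_camera(name): name is "side" or "top"; returns a dict with "frame" (384x512x3 uint8, red, green, blue), "K" (3x3 intrinsics, pixels), "origin" and "orientation" of the camera in the world. Camera axes: x right, y down, z forward; pixel columns grow to the right and rows downward; lengths in m; the calibration is good to about 2 mm. A picture is of the moment at which its call begins. There is no depth.
- arm.sign_off(): hands the job in, once; it reports no verdict.
The state is a dict: "clock": time; "joint_positions": joint angles; "dq": joint speeds; "effort": joint torques, N m; "eef_pos": TCP position; "tcp_rot": TCP orientation; "ft_force": force on the tool from outside, world axes, zero at the start; "torque": the same for the moment, N m; "gripper_width": finger opening in m.
Only numpy, scipy, OpenCV 4.12 (cv2) and the standard library are available. Lean on these libraries where they do the work, as an engineer would, in place of code of your own. Each camera call takes 0.05 s, during which the arm holds its last target.

### The job

The handpiece control unit stands on a low speed step. With a fingertip against the side of the selector's pointer, push it round clockwise click by click to step five (the mark with five pips) without running past it, and only then push the round enable key fully down and let it spring back. Pinch and lift nothing: the selector is pushed, never taken between the fingers, and the things standing round the unit stay where they are.

Things in the scene. Friction and masses are not known exactly. Their poses are not given: they have to be found in the camera images.
- control_unit: Bench control unit of a lab handpiece, fixed: a low white box 150 (x) x 230 (y) x 60 mm with a flat grey top panel 62 mm above the worktop; origin at the centre of its underside, its front (vent slots, round socket) faces -x, z up. On the panel are the black rotary selector (axis at x -25, y +35 mm) and the round enable key (x -30, y -82 mm).
- step_five_mark (a point): The middle of the group of five pips, flat on the panel. Six marks, groups of 1 to 6 black pips, lie on an arc of radius 65 mm round the selector's axis: one pip at 75 deg to the left (+y) of the unit's +x direction, then clockwise every 30 deg; five pips at 45 deg to the right of +x, six at 75 deg.
- selector (a joint): Angle of the selector in rad, clockwise from above positive: 0 at step 1, 0.524 (30 deg) per step, step 5 = 2.094, step 6 = 2.618; end stops at steps 1 and 6. Sprung detents: it rests only at the six steps, resists up to the crest halfway between two steps, then (some 3 deg on) snaps into the next. Takes 2 to 4 N at 36 mm from the axis. Starts at step 1, 2 or 3.
- selector_axis (a point): Point on the selector's axis at panel height, turning with it: x axis along the pointer towards its tip, z up. The selector is a hub (48 mm across up to 8 mm above the panel, 34 mm across above that) with a pointer bar 12 mm wide, 46 mm long from the axis in front and 20 mm behind, its flanks upright from 4 to 30 mm above the panel (top at 30 mm), a white line on top.
- pointer_tip (a point): The tip of the pointer bar: outer end, top face, middle of the 12 mm width; 46 mm from the selector's axis and 30 mm above the panel.
- enable_key_top (a point): Centre of the top face of the enable key: a round grey key 32 mm across in a dark steel collar 48 mm across; the key's top is 22 mm above the panel, the collar's 12 mm.
- enable_key (a joint): Travel of the enable key in m: 0 up, 0.006 fully down (4 N), springs back by itself.
- tin_burs: Bystander: open round steel-grey pot 52 mm across, 42 mm high, left of the unit; origin at the centre of its underside.
- plaster_block: Bystander: cream plaster block 46x52x36 mm, right of the unit; origin at the centre of its underside.
- cast_1: Bystander: ochre dental cast 60x79x26 mm, behind the unit; origin at the centre of its underside.

How it is judged:
On the way, in this order (a step that is already met when the one before it is completed fails the run):
1. the selector rests at step five (value of joint selector between 1.9744 and 2.2144 rad and velocity of joint selector between -0.3 and 0.3 rad/s), for 0.2 s.
2. the enable key is pushed fully down with the selector at step five (value of joint selector between 1.9744 and 2.2144 rad and value of joint enable_key above 0.0045 m), for 0.05 s.
At the end, for the whole second after the job is handed in: The selector rests at step five (within 0.12 rad), the enable key has been pushed down (at least 4.5 of its 6 mm) after that and is up again, and the pot, block and cast are within 15 mm of where they stood (value of joint selector between 1.9744 and 2.2144 rad and value of joint enable_key below 0.001 m and distance of each of tin_burs, plaster_block, cast_1 from where it was at the start of the episode below 0.015 m); the robot touches nothing.
It fails at once if the selector ran past step five (value of joint selector above 2.3944 rad).
It fails at once if the enable key was pushed (over 3 mm) before the selector stood at step five (value of joint enable_key above 0.003 m and value of joint selector below 1.8944 rad).
It fails at once if the selector was taken between the fingers (y of the grasp point in the frame of selector_axis between -0.007 and 0.007 m and x of the grasp point in the frame of selector_axis between -0.022 and 0.05 m and z of the grasp point in the frame of selector_axis below 0.042 m).
It fails at once if a bystander was moved (over 15 mm) or lifted (distance of any of tin_burs, plaster_block, cast_1 from where it was at the start of the episode above 0.015 m).
It also fails if it takes over 54 s, if anything falls off the work surface, if the arm or the gripper's body presses on something with over 40 N, if the wrist force passes 120 N, or if a joint passes its speed limit or range.

## Working session

There is one attempt and no reset: what is moved stays moved. The work goes in short steps, Python scripts to look and compute and a tool call to move; the robot and the scene stay as the last step left them, time stands still between calls to the robot, and variables do not carry over. Pictures are saved under pics/ and viewed, and the job is handed in when it is done.

Besides the shell and the picture viewer there is one more tool, called by a JSON object that holds its "api" and its "payload", one argument or row to a line. apply_moves: Moves the arm, as the interface text tells. Its arguments: {"type":"object","properties":{"plan":{"type":"string"},"squeeze":{"type":"number"}},"required":["plan"]}

```bash
mkdir -p pics; ls; python3 - <<'E'
from bench import arm
import cv2
print(arm.observe())
for n in("side","top"):
    c=arm.read_camera(n);cv2.imwrite(f"pics/{n}0.png",c["frame"][:,:,::-1]);print(n,c["K"],c["origin"],c["orientation"])
E
```

```text
pics
{'clock': 0.0, 'joint_positions': array([ 1.26362139e+00,  1.31175042e-01,  1.48926177e+00, -2.01758143e-05,
        1.52299231e+00, -8.54089959e-02]), 'dq': array([-1.99755848e-03,  1.97896395e-03,  1.92446974e-05, -7.61817951e-04,
       -1.59105255e-03, -1.38782955e-04]), 'effort': array([-2.40223534e-05, -5.69429147e+01, -5.00536323e+01, -4.37455346e-04,
        1.53802283e-02, -2.81826470e-05]), 'eef_pos': array([0.13183719, 0.58491898, 0.30284563]), 'tcp_rot': array([-3.13976116e+00, -1.36582733e-04,  2.91982757e+00]), 'ft_force': array([-0.4432508 , -0.77121159,  0.03294415]), 'torque': array([ 0.01411064,  0.02034444, -0.00115799]), 'gripper_width': 0.08525385008293375}
side [[401.12861363   0.         258.52890204]
 [  0.         401.12861363 187.85865404]
 [  0.           0.           1.        ]] [ 0.27771721 -0.60942116  0.59862694] [-2.16043762  0.01975932 -0.4886942 ]
top [[369.79657689   0.         251.4509833 ]
 [  0.         369.79657689 192.26033269]
 [  0.           0.           1.        ]] [0.44984973 0.06850621 0.91391513] [-2.93736754  0.00567067 -1.73143233]
```

View pics/side0.png

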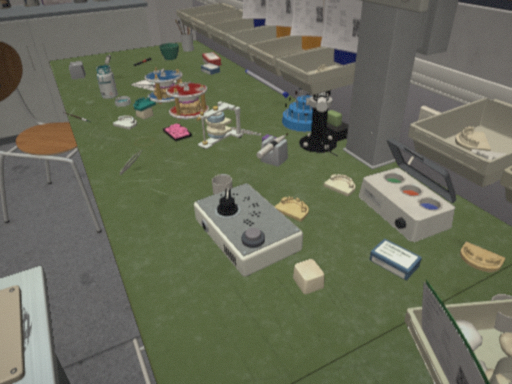

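View pics/top0.png

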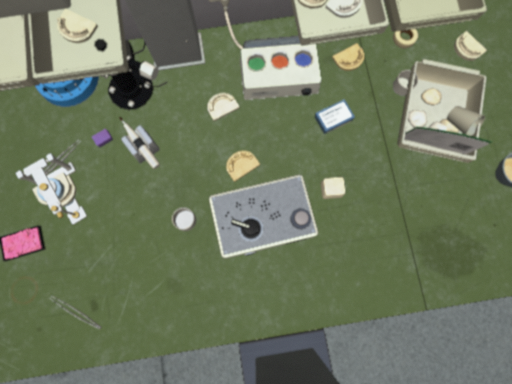

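The side view shows the unit with its key near (253,238). In the top view the unit is centred at about (263,216), the selector is at (251,229) and the key at (301,218). I'll enlarge both.

```bash
python3 - <<'E'
import cv2
a=cv2.imread("pics/top0.png")[165:265,200:330];cv2.imwrite("pics/topc.png",cv2.resize(a,None,fx=6,fy=6,interpolation=cv2.INTER_CUBIC))
a=cv2.imread("pics/side0.png")[165:275,185:315];cv2.imwrite("pics/sidec.png",cv2.resize(a,None,fx=5,fy=5,interpolation=cv2.INTER_CUBIC))
E
```

```text
(no output)
```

View pics/topc.png

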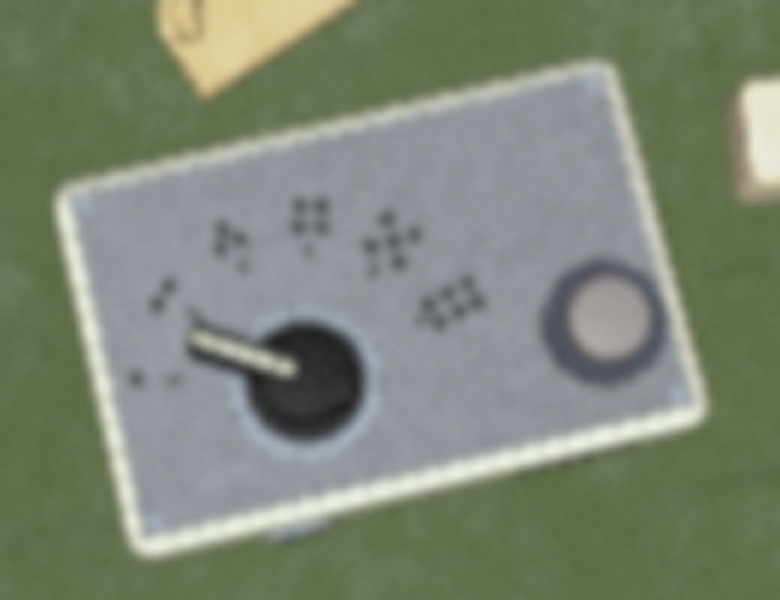

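View pics/sidec.png

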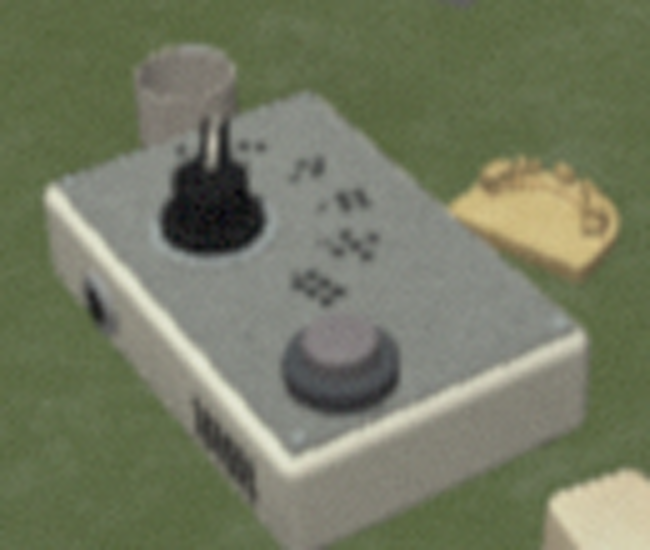

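```bash
cat > h.py <<'E'
import numpy as np,cv2
from scipy.spatial.transform import Rotation as R
from scipy.optimize import least_squares
T=dict(K=np.array([[369.79657689,0,251.4509833],[0,369.79657689,192.26033269],[0,0,1]]),o=np.array([0.44984973,0.06850621,0.91391513]),r=[-2.93736754,0.00567067,-1.73143233])
S=dict(K=np.array([[401.12861363,0,258.52890204],[0,401.12861363,187.85865404],[0,0,1]]),o=np.array([0.27771721,-0.60942116,0.59862694]),r=[-2.16043762,0.01975932,-0.4886942])
def proj(c,P):
    q=(np.atleast_2d(P)-c['o'])@R.from_euler('xyz',c['r']).as_matrix()
    u=q@c['K'].T; return u[:,:2]/u[:,2:]
def back(c,uv,z):
    d=R.from_euler('xyz',c['r']).as_matrix()@np.linalg.solve(c['K'],[uv[0],uv[1],1])
    return c['o']+d*(z-c['o'][2])/d[2]
def unit(p,P):
    P=np.atleast_2d(P);r=R.from_euler('z',p[2]).as_matrix();return P@r.T+[p[0],p[1],0]
E
python3 - <<'E'
from h import *
ax=[-.025,.035]
pip=lambda k,z=.062:[ax[0]+.065*np.cos(np.radians(75-30*k)),ax[1]+.065*np.sin(np.radians(75-30*k)),z]
c6=lambda u,v:((u+.5)/6-.5+200,(v+.5)/6-.5+165)
c5=lambda u,v:((u+.5)/5-.5+185,(v+.5)/5-.5+165)
obs=[(pip(0),c6(137,378)),(pip(1),c6(163,295)),(pip(2),c6(230,238)),(pip(3),c6(311,216)),(pip(4),c6(393,240)),(pip(5),c6(460,296)),([-.03,-.082,.084],c6(608,318)),
([.075,.115,.06],c6(58,185)),([.075,-.115,.06],c6(614,58)),([-.075,-.115,.06],c6(709,416)),([-.075,.115,.06],c6(139,560))]
M=np.array([o[0] for o in obs]);U=np.array([o[1] for o in obs])
f=least_squares(lambda p:(proj(T,unit(p,M))-U).ravel(),[.45,.05,0])
print("top",f.x,f.fun.reshape(-1,2).round(2).tolist())
so=[([-.03,-.082,.084],c5(341,342)),([-.075,-.115,.06],c5(292,470)),([-.075,.115,.06],c5(46,188)),([.075,-.115,.06],c5(585,340)),(pip(4),c5(352,243)),(pip(5),c5(320,288)),(pip(2),c5(308,168))]
Ms=np.array([o[0] for o in so]);Us=np.array([o[1] for o in so])
g=least_squares(lambda p:(proj(S,unit(p,Ms))-Us).ravel(),f.x);print("side",g.x,g.fun.reshape(-1,2).round(2).tolist())
h=least_squares(lambda p:np.r_[(proj(T,unit(p,M))-U).ravel(),(proj(S,unit(p,Ms))-Us).ravel()],f.x);print("both",h.x)
p=h.x
a=back(T,c6(190,338),.092);b=back(T,c6(297,370),.092)
d=a-b;print("pointer ang rel unit",np.degrees(np.arctan2(d[1],d[0])-p[2]),"tip",a, "pred axis",unit(p,[*ax,.092]),np.linalg.norm(a-unit(p,[*ax,.092])))
print("key",unit(p,[-.03,-.082,.084]))
for n,uv,z in(("pot",(184,219),.042),("cast",(242,165),.02),("block",(333,188),.036)):print(n,back(T,uv,z))
E
```

```text
top [0.56863996 0.02707266 0.07437909] [[0.24, 0.04], [0.24, 0.02], [-0.35, -0.3], [0.14, 0.06], [0.28, 0.08], [-0.83, 1.1], [0.72, -0.2], [-1.33, -0.28], [0.38, -1.26], [1.5, 0.44], [-1.02, 0.09]]
side [0.56908546 0.02541034 0.07556876] [[-0.38, -0.89], [-1.24, 0.99], [-2.24, -1.02], [2.67, -1.19], [0.52, 0.82], [-0.49, 0.47], [1.15, -0.36]]
both [0.56895243 0.02658055 0.07608988]
pointer ang rel unit 59.726024562461305 tip [0.56135377 0.10089248 0.092     ] pred axis [[0.54136419 0.05957886 0.092     ]] 0.045895514720353234
key [[ 0.54527258 -0.05746269  0.084     ]]
pot [0.59069496 0.21297099 0.042     ]
cast [0.70614069 0.05612009 0.02      ]
block [ 0.60867073 -0.152702    0.036     ]
```

```bash
python3 - <<'E'
from h import *
p=[0.5688,0.0268,0.0755]
for c,f,x0,y0,w,h_,s in((T,"top0",205,170,100,80,8),(S,"side0",190,165,90,75,8)):
  im=cv2.imread(f"pics/{f}.png")[y0:y0+h_,x0:x0+w]
  im=cv2.resize(im,None,fx=s,fy=s,interpolation=cv2.INTER_CUBIC)
  def pt(P): 
    u=proj(c,unit(p,P))[0]; return tuple(int(round(v)) for v in((u-[x0,y0]+.5)*s-.5))
  A=np.array([-.025,.035])
  for a,col in((75,(0,0,255)),(60,(0,255,0)),(45,(255,0,0))):
    e=np.array([np.cos(np.radians(a)),np.sin(np.radians(a))])
    cv2.line(im,pt([*A,.092]),pt([*(A+.046*e),.092]),col,1)
  for k in range(6):
    e=np.array([np.cos(np.radians(75-30*k)),np.sin(np.radians(75-30*k))])
    cv2.circle(im,pt([*(A+.065*e),.062]),4,(0,255,255),1)
  for z,r in((.07,.024),):
    for t in range(0,360,15): cv2.circle(im,pt([A[0]+r*np.cos(np.radians(t)),A[1]+r*np.sin(np.radians(t)),z]),1,(255,0,255),-1)
  cv2.imwrite(f"pics/ov_{f}.png",im)
E
```

```text
(no output)
```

View pics/ov_top0.png

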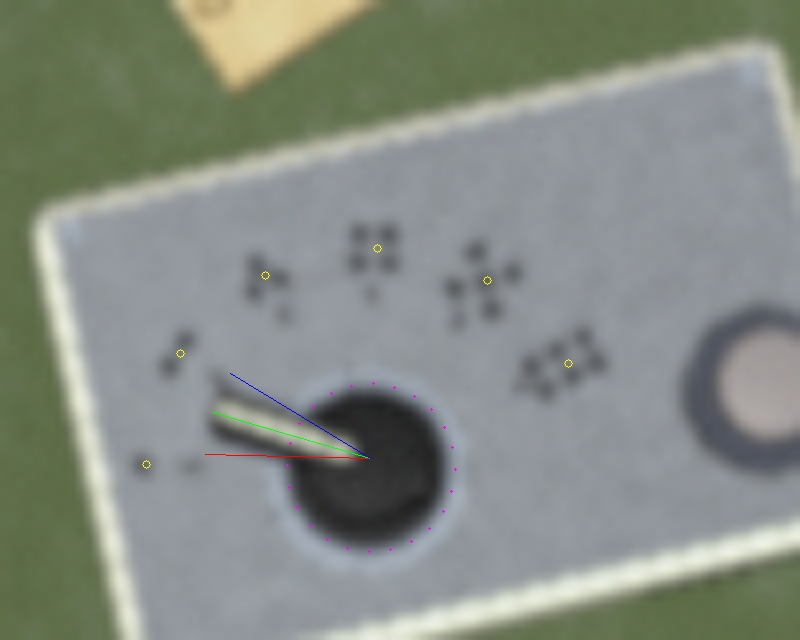

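View pics/ov_side0.png

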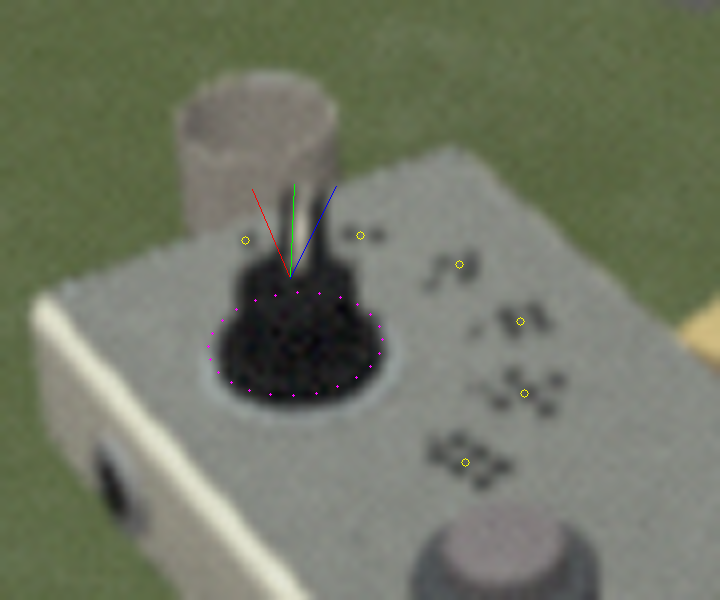

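```bash
python3 - <<'E'
from bench import arm
import cv2
c=arm.read_camera("top")["frame"][:,:,::-1];print(arm.observe()["clock"]);cv2.imwrite("pics/top1.png",c)
a=c[170:250,205:305];cv2.imwrite("pics/top1c.png",cv2.resize(a,None,fx=8,fy=8,interpolation=cv2.INTER_CUBIC))
E
```

```text
0.15
```

View pics/top1c.png

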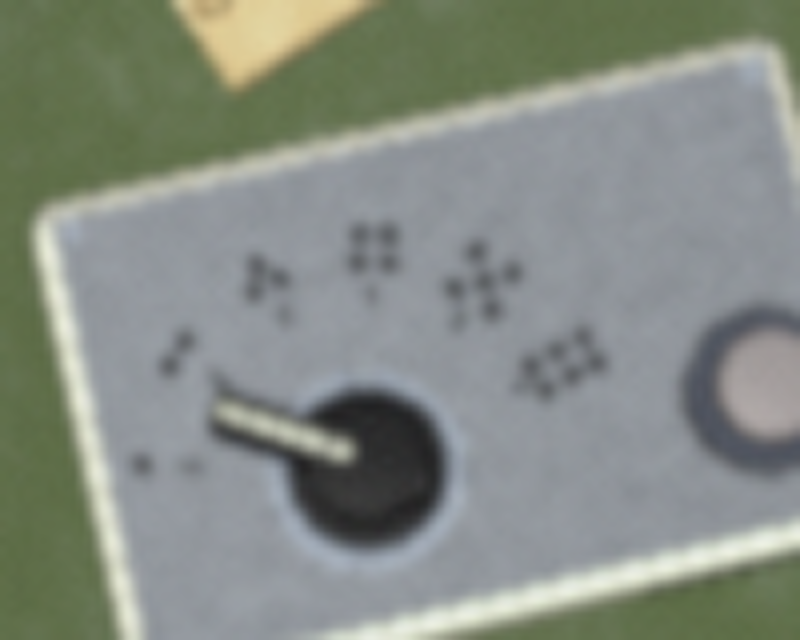

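```bash
cat >> h.py <<'E'
P=[0.5688,0.0268,0.0755]
def pointer(img):  # angle of white line rel. unit, from BGR top image
    axp=proj(T,unit(P,[-.025,.035,.092]))[0]
    g=img.astype(float).min(2); pts=[]
    A=unit(P,[-.025,.035,.092])[0]
    best=None
    for a in np.arange(-90,100,.5):
        e=[np.cos(np.radians(a)),np.sin(np.radians(a))]
        Q=np.array([[-.025+r*e[0],.035+r*e[1],.092] for r in np.arange(.01,.042,.002)])
        u=proj(T,unit(P,Q)).astype(np.float32)
        v=cv2.remap(g.astype(np.float32),u[:,0],u[:,1],cv2.INTER_LINEAR).mean()
        if best is None or v>best[1]: best=(a,v)
    return best
E
python3 - <<'E'
from h import *
for n in("top0","top1"):print(pointer(cv2.imread(f"pics/{n}.png")))
from bench import arm
c=arm.read_camera("top")["frame"][:,:,::-1];print(pointer(c),arm.observe()["clock"])
E
```

```text
(np.float64(58.5), np.float32(163.17596))
(np.float64(58.5), np.float32(162.87769))
(np.float64(58.5), np.float32(163.2121)) 0.2
```

```bash
cat >> h.py <<'E'
AX=unit(P,[-.025,.035,0])[0]
def rel(s,pos,yaw):
    Rm=R.from_euler('xyz',s['tcp_rot'])
    d=Rm.inv().apply(np.array(pos)-s['eef_pos'])/.1
    w=(Rm.inv()*R.from_euler('xyz',[np.pi,0,yaw])).as_rotvec()/np.radians(45)
    return np.r_[d,w].round(3)
def fing(th,d=.017,r=.036,z=.148):
    t=np.radians(th)+P[2]; u=np.array([np.cos(t),np.sin(t),0]);n=np.array([-u[1],u[0],0])
    p=AX+r*u+d*n; p[2]=z
    return p,t+np.pi/2
E
python3 - <<'E'
from h import *
from bench import arm
s=arm.observe()
p,y=fing(70,d=.022,z=.24);print(AX,p,np.degrees(y));print(rel(s,p,y))
E
```

```text
[0.54123123 0.05981459 0.        ] [0.52977532 0.10041954 0.24      ] 164.3258313532377
[-4.948e+00 -3.852e+00  6.360e-01 -2.000e-03 -0.000e+00  6.600e-02]
```

{"api": "apply_moves", "payload": {
  "plan": "-0.5 -0.4 0 0 0 0 -1;-1 -0.78 0 0 0 0 -1;-1 -0.78 0 0 0 0.02 -1"
}}

```text
clock: 0.57
eef_pos: [0.2145, 0.4844, 0.303]
tcp_rot: [-3.139, 0.001, 2.9]
ft_force: [-0.0, 0.9, -0.1]
gripper_width: 0.0323
```

{"api": "apply_moves", "payload": {
  "plan": "-0.5 -0.4 0 0 0 0 -1;-1 -0.78 0 0 0 0 -1;-1 -0.78 0 0 0 0.02 -1"
}}

```text
clock: 0.95
eef_pos: [0.2947, 0.3827, 0.3034]
tcp_rot: [-3.139, 0.001, 2.879]
ft_force: [-0.7, 0.4, 0.3]
gripper_width: 0.0001
```

{"api": "apply_moves", "payload": {
  "plan": "-0.5 -0.4 0 0 0 0 -1;-1 -0.78 0 0 0 0 -1;-1 -0.78 0 0 0 0.02 -1"
}}

```text
clock: 1.32
eef_pos: [0.3727, 0.2797, 0.3038]
tcp_rot: [-3.139, 0.002, 2.859]
ft_force: [0.6, -0.1, 0.5]
gripper_width: 0.0001
```

{"api": "apply_moves", "payload": {
  "plan": "-0.5 -0.4 0 0 0 0 -1;-1 -0.78 0 0 0 0 -1;-1 -0.78 0 0 0 0.02 -1"
}}

```text
clock: 1.7
eef_pos: [0.4484, 0.1756, 0.3041]
tcp_rot: [-3.139, 0.002, 2.839]
ft_force: [-0.9, 1.1, -0.5]
gripper_width: -0.0001
```

```bash
python3 - <<'E'
from h import *
from bench import arm
c=arm.read_camera("top")["frame"][:,:,::-1];cv2.imwrite("pics/t2.png",c)
s=arm.observe();print(s)
p,y=fing(70,d=.022,z=.24);print(rel(s,p,y));p,y=fing(70,d=.022);print(rel(s,p,y))
E
```

```text
{'clock': 1.75, 'joint_positions': array([ 0.27086432, -0.19594489,  1.80721991, -0.00247959,  1.53013625,
       -0.99713226]), 'dq': array([ 5.17350480e-02, -1.44517174e-02,  1.45294061e-02,  1.09964190e-02,
        4.28569542e-03,  2.55998368e-05]), 'effort': array([-1.28760774e+00, -3.98150790e+01, -5.03298891e+01, -1.68350162e-01,
       -3.70315590e-02, -5.52453417e-01]), 'eef_pos': array([0.44768855, 0.17670419, 0.30399352]), 'tcp_rot': array([-3.13961007e+00,  1.49683966e-03,  2.83889496e+00]), 'ft_force': array([-0.14053051, -0.06353808, -0.30229347]), 'torque': array([-0.0381186 ,  0.00123078, -0.02237413]), 'gripper_width': -0.00010342595697773797}
[-1.01  -0.482  0.642 -0.003  0.002 -0.037]
[-1.009 -0.48   1.562 -0.003  0.002 -0.037]
```

View pics/t2.png

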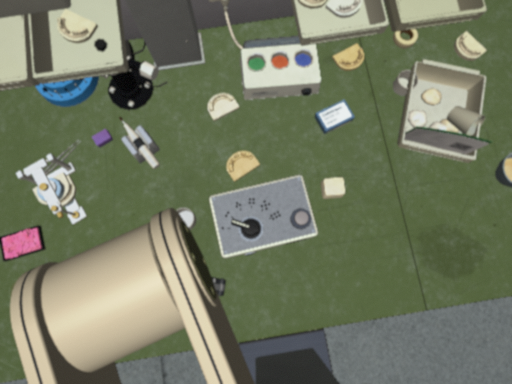

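The arm is at the left of the picture and the unit hasn't moved. Next I go to hover beside the pointer.

{"api": "apply_moves", "payload": {
  "plan": "-0.5 -0.24 0.3 0 0 0 -1;-1 -0.48 0.64 0 0 -0.04 -1;-1 -0.48 0.64 0 0 -0.04 -1;-1 -0.48 0.64 0 0 -0.04 -1"
}}

```text
clock: 2.25
eef_pos: [0.5284, 0.1029, 0.24]
tcp_rot: [-3.14, -0.0, 2.871]
ft_force: [-0.4, -0.6, 0.3]
gripper_width: -0.0001
```

```bash
python3 - <<'E'
from h import *
from bench import arm
c=arm.read_camera("top")["frame"][:,:,::-1];d=arm.read_camera("side")["frame"][:,:,::-1]
cv2.imwrite("pics/t3.png",cv2.resize(d[100:290,140:340],None,fx=3,fy=3,interpolation=cv2.INTER_CUBIC))
cv2.imwrite("pics/t3t.png",c)
s=arm.observe();print(s['eef_pos'],s['tcp_rot'])
p,y=fing(70,d=.022);print(rel(s,p,y))
E
```

```text
[0.5286442  0.10295351 0.24137435] [-3.14068027e+00  2.57164535e-03  2.87222026e+00]
[-0.015 -0.021  0.934 -0.001  0.003  0.005]
```

View pics/t3.png

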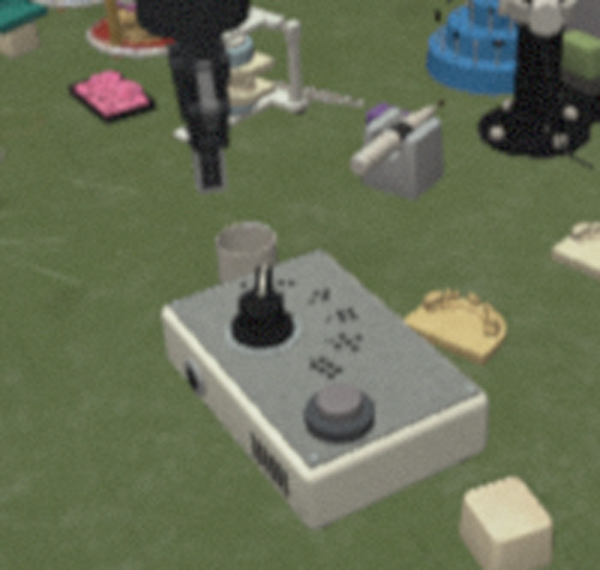

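View pics/t3t.png

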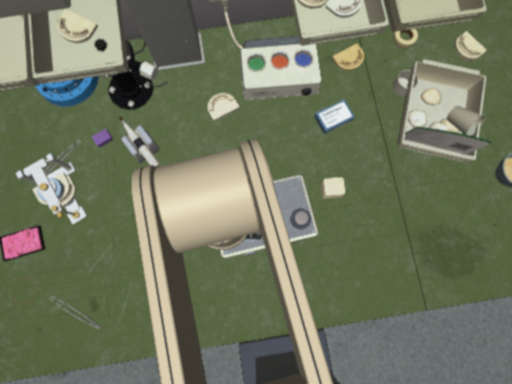

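Side view: the shut fingertips are at crop (210,188), above and left of the pointer, and the way down is clear. I'll lower in place.

{"api": "apply_moves", "payload": {
  "plan": "0 -0.02 0.4 0 0 0 -1;0 -0.02 0.8 0 0 0 -1;0 -0.02 0.93 0 0 0 -1;0 -0.02 0.93 0 0 0 -1"
}}

```text
clock: 2.85
eef_pos: [0.528, 0.1017, 0.1489]
tcp_rot: [-3.141, 0.002, 2.873]
ft_force: [-0.7, 0.5, 0.3]
gripper_width: 0.0001
```

```bash
cat > look.py <<'E'
from h import *
from bench import arm
import sys
d=arm.read_camera("side")["frame"][:,:,::-1]
cv2.imwrite(f"pics/{sys.argv[1]}.png",cv2.resize(d[150:260,175:305],None,fx=5,fy=5,interpolation=cv2.INTER_CUBIC))
s=arm.observe();print(s['clock'],s['eef_pos'],s['tcp_rot'],s['ft_force'])
q=s['eef_pos']-AX;t=s['tcp_rot'][2]-np.pi/2
th=np.degrees(t-P[2]);print("th",th,"d",-q[0]*np.sin(t)+q[1]*np.cos(t),"r",q[0]*np.cos(t)+q[1]*np.sin(t))
for a in map(float,sys.argv[2:]):
    p,y=fing(a);print(a,rel(s,p,y))
E
python3 look.py t4 70 65 60 55 50 45 40 35
```

```text
2.9 [0.52885617 0.10155379 0.14997074] [-3.14134661  0.00416781  2.87298807] [0.38503414 0.48480615 0.13196158]
th 70.2842599034875 d 0.023008326352390158 r 0.03695835817296041
70.0 [-0.062 -0.009  0.02  -0.     0.005  0.006]
65.0 [-0.094  0.005  0.02  -0.     0.005  0.117]
60.0 [-0.127  0.015  0.02   0.     0.005  0.229]
55.0 [-0.161  0.023  0.02   0.     0.005  0.34 ]
50.0 [-0.195  0.027  0.021  0.001  0.005  0.451]
45.0 [-0.23   0.029  0.021  0.001  0.005  0.562]
40.0 [-0.265  0.027  0.021  0.001  0.005  0.673]
35.0 [-0.299  0.022  0.021  0.001  0.005  0.784]
```

View pics/t4.png

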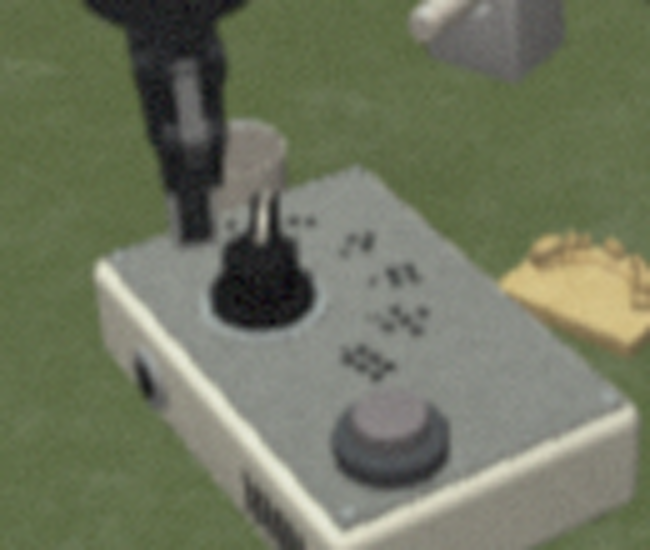

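The fingers are down on the counterclockwise side, at crop (190,240), clear of the pointer at (262,215). Now a gentle push.

{"api": "apply_moves", "payload": {
  "plan": "-0.06 -0.01 0.02 0 0 0.01 -1;-0.08 0 0.02 0 0 0.06 -1;-0.094 0.005 0.02 0 0 0.117 -1;-0.11 0.01 0.02 0 0 0.17 -1;-0.127 0.015 0.02 0 0 0.23 -1;-0.144 0.02 0.02 0 0 0.285 -1;-0.161 0.023 0.02 0 0 0.34 -1;-0.161 0.023 0.02 0 0 0.34 -1"
}}

```text
clock: 3.9
eef_pos: [0.5463, 0.0994, 0.1496]
tcp_rot: [3.139, 0.006, 2.606]
ft_force: [0.3, 0.1, 0.8]
gripper_width: -0.0004
```

```bash
python3 look.py t5 55 50 45 40 35 30 25 20 15
```

```text
3.95 [0.54598161 0.09940798 0.14927866] [3.13950764 0.00575147 2.60641856] [-1.20738243  0.35432478  0.25256247]
th 55.010951983137694 d 0.016106088088338428 r 0.036480090955390454
55.0 [ 0.009 -0.005  0.013  0.003  0.007  0.   ]
50.0 [-0.023  0.009  0.013  0.003  0.007  0.111]
45.0 [-0.056  0.019  0.013  0.003  0.007  0.222]
40.0 [-0.09   0.027  0.013  0.004  0.007  0.334]
35.0 [-0.124  0.032  0.014  0.004  0.007  0.445]
30.0 [-0.159  0.033  0.014  0.004  0.007  0.556]
25.0 [-0.194  0.032  0.014  0.005  0.006  0.667]
20.0 [-0.228  0.028  0.014  0.005  0.006  0.778]
15.0 [-0.262  0.02   0.014  0.005  0.006  0.889]
```

View pics/t5.png

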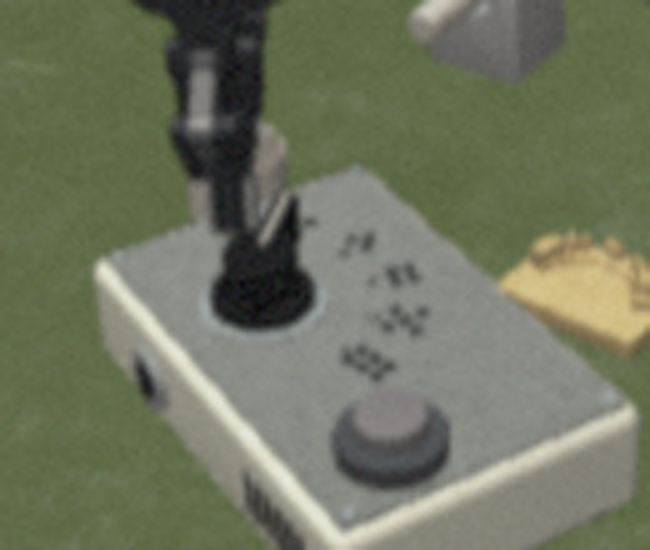

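The pointer turned: its white line now runs from (262,245) to (293,198). I'll measure its angle from the side picture.

```bash
cat >> h.py <<'E'
def sangle(u,v):  # crop coords (x5 at 175,150) of tip end of white line
    a=back(S,((u+.5)/5-.5+175,(v+.5)/5-.5+150),.092)-unit(P,[-.025,.035,.092])[0]
    return np.degrees(np.arctan2(a[1],a[0])-P[2]),np.hypot(a[0],a[1])
E
python3 - <<'E'
from h import *
print(sangle(262,195),sangle(293,198),sangle(262,245))
for a in(60,45,30,15,0,-15,-30,-45,-60):
    t=np.radians(a);u=proj(S,unit(P,[[-.025+.046*np.cos(t),.035+.046*np.sin(t),.092],[-.025,.035,.092]]));print(a,((u-[175,150]+.5)*5-.5).round().tolist())
E
```

```text
(np.float64(57.859045603184974), np.float64(0.04187158718291611)) (np.float64(37.787273877477595), np.float64(0.04148856207305091)) (np.float64(13.569492011110613), np.float64(0.0035038051176255846))
60 [[259.0, 190.0], [256.0, 248.0]]
45 [[285.0, 191.0], [256.0, 248.0]]
30 [[309.0, 196.0], [256.0, 248.0]]
15 [[330.0, 204.0], [256.0, 248.0]]
0 [[347.0, 215.0], [256.0, 248.0]]
-15 [[357.0, 229.0], [256.0, 248.0]]
-30 [[361.0, 244.0], [256.0, 248.0]]
-45 [[358.0, 260.0], [256.0, 248.0]]
-60 [[348.0, 276.0], [256.0, 248.0]]
```

{"api": "apply_moves", "payload": {
  "plan": "-0.023 0.01 0.013 0 0 0.11 -1;-0.04 0.014 0.013 0 0 0.167 -1;-0.056 0.02 0.013 0 0 0.22 -1;-0.073 0.023 0.013 0 0 0.28 -1;-0.09 0.027 0.013 0 0 0.33 -1;-0.107 0.03 0.013 0 0 0.39 -1;-0.124 0.032 0.014 0 0 0.445 -1;-0.124 0.032 0.014 0 0 0.445 -1"
}}

```text
clock: 4.95
eef_pos: [0.5586, 0.0959, 0.1485]
tcp_rot: [3.137, 0.005, 2.258]
ft_force: [-0.4, 0.4, 0.9]
gripper_width: -0.0004
```

```bash
python3 look.py t6 35 30 25 20 15 10
```

```text
5.0 [0.5585898  0.095871   0.14840327] [3.13700499 0.00507913 2.25833278] [-0.17865799  0.03922177  0.58153272]
th 35.06710558713724 d 0.01684846575409457 r 0.036297582904584055
35.0 [ 0.001 -0.003  0.004  0.006  0.006  0.002]
30.0 [-0.031  0.011  0.004  0.006  0.006  0.113]
25.0 [-0.064  0.021  0.004  0.006  0.006  0.224]
20.0 [-0.098  0.029  0.005  0.007  0.006  0.335]
15.0 [-0.132  0.033  0.005  0.007  0.005  0.446]
10.0 [-0.167  0.035  0.005  0.007  0.005  0.557]
```

View pics/t6.png

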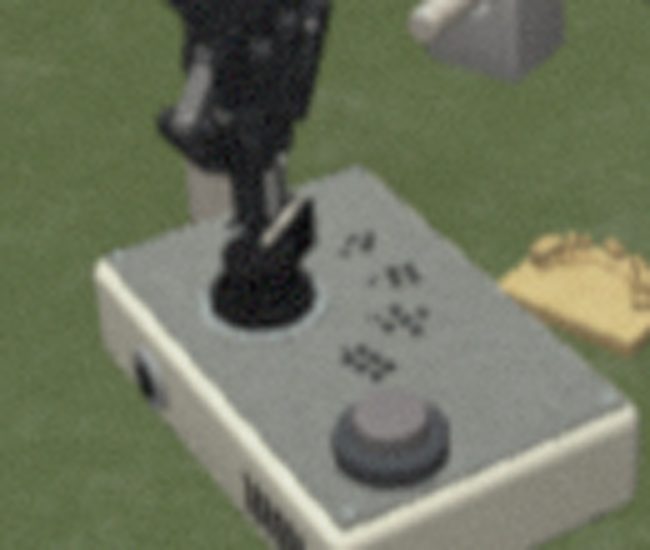

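{"api": "apply_moves", "payload": {
  "plan": "-0.015 0.005 0.004 0 0 0.056 -1;-0.031 0.011 0.004 0 0 0.113 -1;-0.047 0.016 0.004 0 0 0.168 -1;-0.055 0.019 0.004 0 0 0.2 -1;-0.055 0.019 0.004 0 0 0.2 -1"
}}

```text
clock: 5.62
eef_pos: [0.5636, 0.0928, 0.1481]
tcp_rot: [3.136, 0.004, 2.102]
ft_force: [-0.8, 0.2, 0.6]
gripper_width: 0.0004
```

```bash
python3 look.py t7 25 20 15 10 5 0
```

```text
5.675 [0.56358167 0.09277451 0.1480978 ] [3.1362133  0.00438968 2.10221782] [-0.04106111 -0.23061099  0.12825027]
th 26.12237736319243 d 0.017088043452678864 r 0.03597078454402465
25.0 [-0.008  0.004  0.001  0.007  0.006  0.025]
20.0 [-0.04   0.016  0.001  0.007  0.005  0.136]
15.0 [-0.074  0.026  0.001  0.007  0.005  0.247]
10.0 [-0.108  0.033  0.002  0.008  0.005  0.358]
5.0 [-0.142  0.037  0.002  0.008  0.004  0.469]
0.0 [-0.177  0.038  0.002  0.008  0.004  0.581]
```

View pics/t7.png

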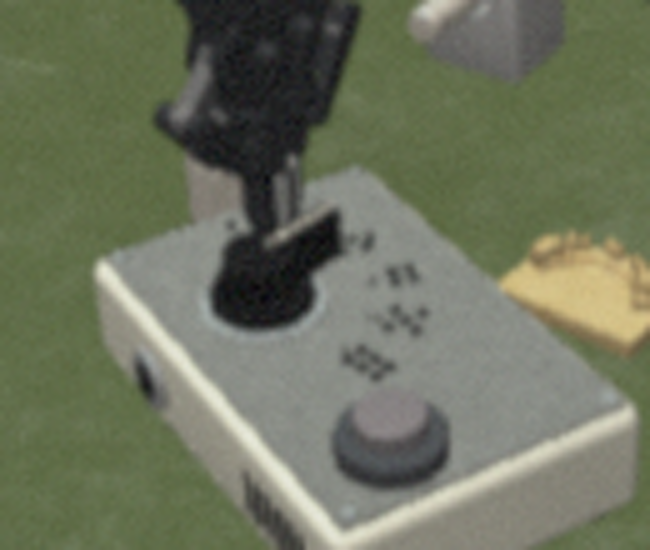

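The tip is now at (336,209), about 15°, so the selector snapped into step 3. The next crest is at 0°.

{"api": "apply_moves", "payload": {
  "plan": "-0.02 0.01 0.001 0 0 0.08 -1;-0.04 0.016 0.001 0 0 0.136 -1;-0.057 0.021 0.001 0 0 0.19 -1;-0.074 0.026 0.001 0 0 0.247 -1;-0.09 0.03 0.001 0 0 0.3 -1;-0.108 0.033 0.002 0 0 0.358 -1;-0.125 0.035 0.002 0 0 0.413 -1;-0.142 0.037 0.002 0 0 0.47 -1;-0.142 0.037 0.002 0 0 0.47 -1"
}}

```text
clock: 6.8
eef_pos: [0.5739, 0.0825, 0.148]
tcp_rot: [3.135, 0.002, 1.734]
ft_force: [-0.3, 0.9, 1.2]
gripper_width: -0.0001
```

```bash
python3 look.py t8 5 2.5 0 -2.5 -4 -5
```

```text
6.85 [0.57392901 0.08246963 0.14800627] [3.13497323e+00 2.12572636e-03 1.73462099e+00] [-0.45106202  1.78020806  1.4155931 ]
th 5.060630690235436 d 0.01701893737543974 r 0.03595485944638538
5.0 [-0.001  0.001  0.     0.008  0.003  0.001]
2.5 [-0.016  0.008  0.     0.008  0.003  0.057]
0.0 [-0.033  0.014  0.     0.009  0.002  0.112]
-2.5 [-0.049  0.02   0.     0.009  0.002  0.168]
-4.0 [-0.059  0.023  0.     0.009  0.002  0.201]
-5.0 [-0.066  0.025  0.     0.009  0.002  0.224]
```

View pics/t8.png

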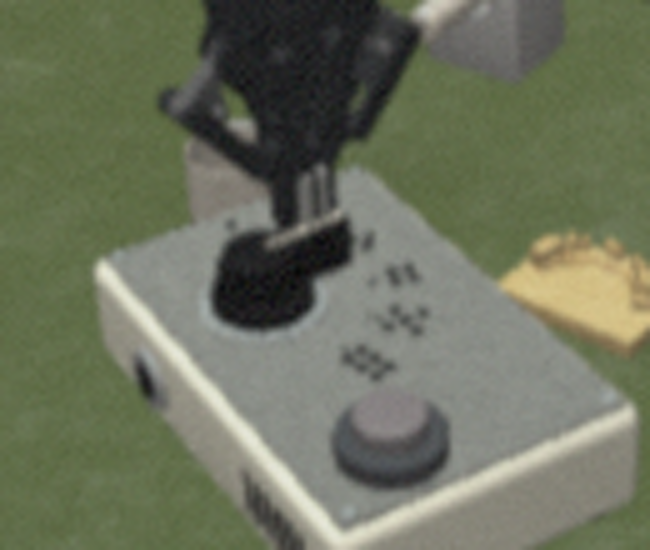

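The finger is now in contact and the tip has moved to (345,213), about 6°. I'll continue over the crest.

{"api": "apply_moves", "payload": {
  "plan": "-0.016 0.008 0 0 0 0.057 -1;-0.033 0.014 0 0 0 0.112 -1;-0.049 0.02 0 0 0 0.168 -1;-0.059 0.023 0 0 0 0.2 -1;-0.059 0.023 0 0 0 0.2 -1"
}}

```text
clock: 7.48
eef_pos: [0.5771, 0.0769, 0.148]
tcp_rot: [3.135, 0.001, 1.578]
ft_force: [-0.2, -0.7, 0.0]
gripper_width: -0.0001
```

```bash
python3 look.py t9 -5 -7.5 -10 -12.5 -15 -17.5 -20 -22.5 -25
```

```text
7.525 [0.57715323 0.07697141 0.14802279] [3.13473550e+00 1.14275041e-03 1.57861342e+00] [-0.20409874  0.47247017  0.19758935]
th -3.877944670823618 d 0.01687549282458873 r 0.03605501449088431
-5.0 [-0.006  0.003  0.     0.009  0.001  0.025]
-7.5 [-0.022  0.009  0.     0.009  0.001  0.08 ]
-10.0 [-0.038  0.016  0.     0.009  0.001  0.136]
-12.5 [-0.055  0.021  0.     0.009  0.001  0.192]
-15.0 [-0.071  0.025  0.     0.009  0.001  0.247]
-17.5 [-0.088  0.029  0.001  0.009  0.     0.303]
-20.0 [-0.105  0.032  0.001  0.009  0.     0.358]
-22.5 [-0.123  0.035  0.001  0.009  0.     0.414]
-25.0 [-0.14   0.037  0.001  0.009 -0.     0.469]
```

View pics/t9.png

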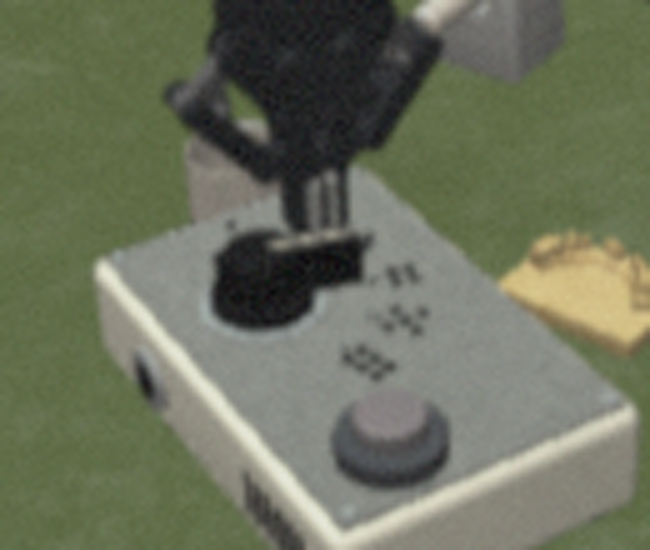

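The tip is at (360,237), about -15°: step 4. One click remains.

{"api": "apply_moves", "payload": {
  "plan": "-0.022 0.009 0 0 0 0.08 -1;-0.038 0.016 0 0 0 0.136 -1;-0.055 0.021 0 0 0 0.19 -1;-0.071 0.025 0 0 0 0.247 -1;-0.088 0.029 0 0 0 0.3 -1;-0.105 0.032 0 0 0 0.36 -1;-0.123 0.035 0 0 0 0.414 -1;-0.14 0.037 0 0 0 0.47 -1;-0.14 0.037 0 0 0 0.47 -1"
}}

```text
clock: 8.65
eef_pos: [0.5809, 0.0632, 0.148]
tcp_rot: [3.135, -0.002, 1.211]
ft_force: [-0.3, 1.1, 0.5]
gripper_width: -0.0001
```

```bash
python3 look.py t10 -25 -27.5 -30 -32 -33 -34
```

```text
8.7 [0.58086454 0.0632681  0.14801913] [ 3.13509151e+00 -1.67212355e-03  1.21106398e+00] [-0.22844665  1.77728342  0.73386308]
th -24.93697647000178 d 0.017184323395364638 r 0.03588070768452412
-25.0 [-0.002  0.001  0.     0.008 -0.002  0.001]
-27.5 [-0.018  0.008  0.     0.008 -0.002  0.057]
-30.0 [-0.034  0.015  0.     0.008 -0.002  0.113]
-32.0 [-0.047  0.019  0.     0.008 -0.003  0.157]
-33.0 [-0.054  0.021  0.     0.008 -0.003  0.179]
-34.0 [-0.061  0.023  0.     0.008 -0.003  0.201]
```

View pics/t10.png

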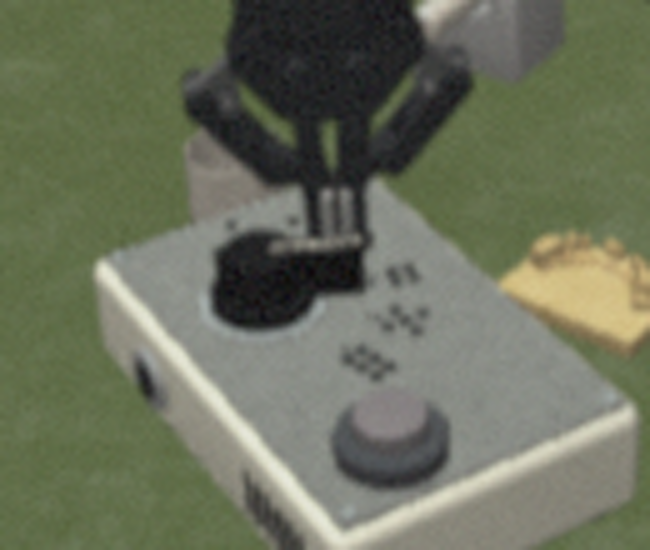

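{"api": "apply_moves", "payload": {
  "plan": "-0.018 0.008 0 0 0 0.057 -1;-0.026 0.011 0 0 0 0.085 -1;-0.034 0.015 0 0 0 0.113 -1;-0.041 0.017 0 0 0 0.135 -1;-0.047 0.019 0 0 0 0.157 -1;-0.054 0.021 0 0 0 0.179 -1;-0.061 0.023 0 0 0 0.2 -1;-0.061 0.023 0 0 0 0.2 -1"
}}

```text
clock: 9.7
eef_pos: [0.5809, 0.0567, 0.1481]
tcp_rot: [3.135, -0.003, 1.054]
ft_force: [0.1, 0.0, 1.3]
gripper_width: -0.0003
```

```bash
python3 look.py t11 -35 -36
```

```text
9.75 [0.58086674 0.05670408 0.14802677] [ 3.13542887e+00 -2.69199403e-03  1.05394876e+00] [-0.21429968  0.49685989 -0.11483951]
th -33.93901581358965 d 0.016881357742980194 r 0.03599540311584348
-35.0 [-0.006  0.003  0.     0.008 -0.004  0.024]
-36.0 [-0.012  0.006  0.     0.008 -0.004  0.046]
```

View pics/t11.png

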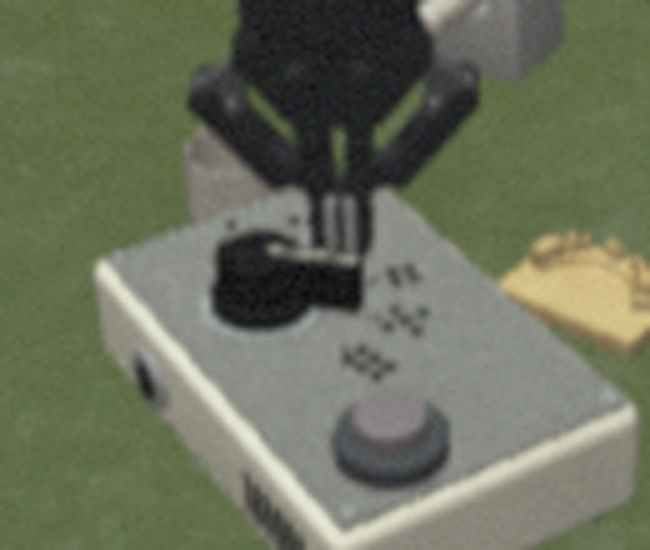

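```bash
cat > ang.py <<'E'
from h import *
import sys
def ang(img,c=S):
    g=img.astype(np.float32).min(2);best=[]
    for a in np.arange(-75,80,1.):
      for dx in np.arange(-1,2.1,.5):
        for dy in np.arange(-1,2.1,.5):
          e=[np.cos(np.radians(a)),np.sin(np.radians(a))]
          Q=lambda off:proj(c,unit(P,np.array([[-.025+r*e[0]-off*e[1],.035+r*e[1]+off*e[0],.092] for r in np.arange(.012,.042,.001)])))+[dx,dy]
          sm=lambda u:cv2.remap(g,u[:,0].astype(np.float32),u[:,1].astype(np.float32),cv2.INTER_CUBIC).mean()
          best.append((sm(Q(0))-.5*(sm(Q(.0045))+sm(Q(-.0045))),a,dx,dy))
    best.sort(reverse=True);return [tuple(round(float(v),1) for v in b) for b in best[:5]]
for n in sys.argv[1:]:
    f=cv2.imread(f"pics/{n}.png");f=cv2.resize(f,(130,110),interpolation=cv2.INTER_AREA)
    im=np.zeros((384,512,3),np.uint8);im[150:260,175:305]=f
    print(n,ang(im))
E
python3 ang.py t4 t5 t6 t7 t8 t9 t10 t11
```

```text
t4 [(84.1, 60.0, 1.0, 1.5), (84.1, 60.0, 1.0, 1.0), (83.7, 58.0, 0.5, 1.5), (83.0, 58.0, 0.5, 1.0), (82.9, 60.0, 1.0, 0.5)]
t5 [(62.2, 44.0, -0.5, 2.0), (62.1, 43.0, -0.5, 1.5), (62.0, 45.0, 0.0, 1.5), (61.8, 44.0, 0.0, 1.0), (61.2, 42.0, -1.0, 2.0)]
t6 [(67.0, 36.0, -0.5, 1.5), (66.8, 34.0, -0.5, 1.0), (66.5, 34.0, -1.0, 1.5), (66.4, 36.0, 0.0, 1.0), (65.9, 35.0, -0.5, 1.5)]
t7 [(37.4, 16.0, -1.0, 1.0), (37.3, 14.0, -0.5, 0.5), (37.3, 15.0, -1.0, 1.0), (37.2, 12.0, -1.0, 0.5), (37.2, 16.0, 0.0, 0.5)]
t8 [(34.7, 5.0, 1.5, -0.5), (34.6, 3.0, 1.0, -0.5), (34.4, 4.0, 1.5, -0.5), (34.4, 6.0, 2.0, -0.5), (34.1, 6.0, 1.0, 0.0)]
t9 [(27.0, -17.0, -1.0, 0.0), (26.7, -16.0, -1.0, 0.0), (26.7, -13.0, -1.0, 0.5), (26.6, -16.0, -0.5, 0.0), (26.6, -12.0, -1.0, 0.5)]
t10 [(23.3, -24.0, 2.0, 0.0), (23.2, -25.0, 2.0, 0.0), (23.0, -28.0, 2.0, -0.5), (22.9, -25.0, 1.5, 0.0), (22.9, -23.0, 2.0, 0.0)]
t11 [(25.1, -43.0, 2.0, 0.5), (24.9, -46.0, 2.0, 0.0), (24.9, -47.0, 2.0, 0.0), (24.9, -46.0, 1.5, 0.0), (24.9, -44.0, -1.0, 0.0)]
```

The side picture gives -43 to -47°, so the selector stands at step five. I'll back away sideways, then go up.

{"api": "apply_moves", "payload": {
  "plan": "0.1 0 0 0 0 0 -1;0.2 0.02 -0.02 0 0 0 -1;0.2 0.02 -0.4 0 0 0 -1;0.2 0.02 -0.7 0 0 0 -1;0.2 0.02 -0.7 0 0 0 -1"
}}

```text
clock: 10.38
eef_pos: [0.5943, 0.0739, 0.222]
tcp_rot: [3.13, -0.006, 1.055]
ft_force: [0.6, 0.1, -0.3]
gripper_width: 0.0004
```

```bash
python3 look.py t12; python3 ang.py t12; python3 - <<'E'
from h import *
from bench import arm
s=arm.observe();k=unit(P,[-.03,-.082,0])[0];print(k)
print(rel(s,[k[0],k[1],.19],np.pi/2))
E
```

```text
10.425 [0.59325171 0.07378374 0.21980131] [ 3.13258751 -0.00445959  1.05459476] [ 0.76506384 -1.00177053  0.13757735]
th -33.90200227266095 d 0.037825256724484536 r 0.03834733422841976
t12 [(19.2, -45.0, -1.0, 0.0), (19.1, -44.0, -1.0, 0.0), (18.9, -49.0, -1.0, -0.5), (18.9, -48.0, -1.0, -0.5), (18.8, -45.0, -0.5, 0.0)]
[ 0.54507058 -0.05722925  0.        ]
[-1.379  0.225  0.294  0.013 -0.003 -0.657]
```

View pics/t12.png

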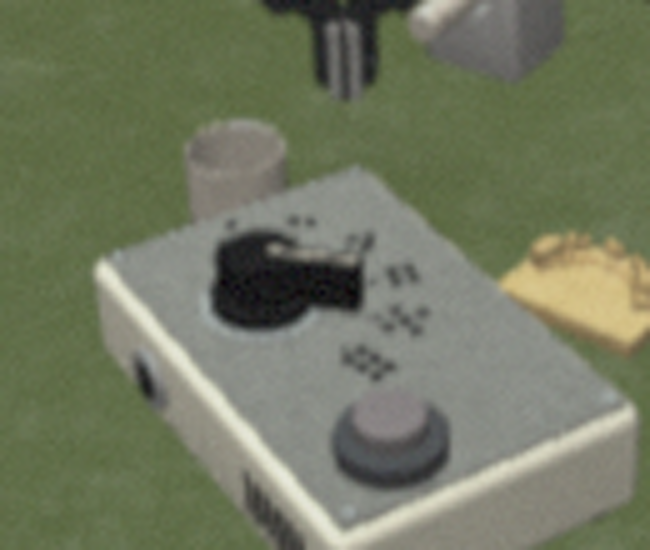

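The selector is at -45° and free of the finger. Next, above the key.

{"api": "apply_moves", "payload": {
  "plan": "-0.35 0.055 0 0 0 0 -1;-0.7 0.11 0 0 0 0 -1;-0.7 0.11 0 0 0 0 -1"
}}

```text
clock: 10.8
eef_pos: [0.5672, 0.006, 0.2181]
tcp_rot: [3.135, -0.003, 1.052]
ft_force: [-0.9, -0.1, 0.1]
gripper_width: -0.0
```

```bash
cat > key.py <<'E'
from h import *
from bench import arm
s=arm.observe();k=unit(P,[-.03,-.082,0])[0];print(s['eef_pos'],s['ft_force'])
for z in(.19,.162,.157,.150,.148):print(z,rel(s,[k[0],k[1],z],s['tcp_rot'][2]))
E
python3 key.py
```

```text
[0.56722978 0.00601358 0.21809582] [-0.94518964 -0.05892405  0.13002661]
0.19 [-0.66   0.119  0.28   0.009 -0.004 -0.   ]
0.162 [-0.661  0.117  0.56   0.009 -0.004 -0.   ]
0.157 [-0.661  0.117  0.61   0.009 -0.004 -0.   ]
0.15 [-0.661  0.116  0.68   0.009 -0.004 -0.   ]
0.148 [-0.661  0.116  0.7    0.009 -0.004 -0.   ]
```

{"api": "apply_moves", "payload": {
  "plan": "-0.35 0.06 0 0 0 0 -1;-0.66 0.118 0.1 0 0 0 -1;-0.66 0.118 0.3 0 0 0 -1;-0.66 0.118 0.4 0 0 0 -1;-0.66 0.118 0.4 0 0 0 -1"
}}

```text
clock: 11.42
eef_pos: [0.5445, -0.0563, 0.1765]
tcp_rot: [3.137, -0.002, 1.053]
ft_force: [0.1, 0.8, 0.2]
gripper_width: -0.0
```

```bash
python3 look.py t13; python3 ang.py t13; python3 key.py
```

```text
11.475 [ 0.54507512 -0.0563964   0.17755087] [ 3.13581021e+00 -2.84279024e-03  1.05326667e+00] [-0.08690112 -0.23836713  0.8734329 ]
th -33.978096317647044 d -0.09909075105793662 r 0.06083412382156274
t13 [(16.5, 64.0, 1.0, -1.0), (16.5, 62.0, 0.5, -1.0), (16.3, 66.0, 1.5, -1.0), (16.2, 60.0, 0.0, -1.0), (16.2, 68.0, 2.0, -1.0)]
[ 0.54507512 -0.0563964   0.17755087] [-0.08690112 -0.23836713  0.8734329 ]
0.19 [-0.007  0.005 -0.124  0.007 -0.004 -0.   ]
0.162 [-0.008  0.003  0.156  0.007 -0.004 -0.   ]
0.157 [-0.008  0.003  0.206  0.007 -0.004 -0.   ]
0.15 [-0.008  0.002  0.276  0.007 -0.004 -0.   ]
0.148 [-0.008  0.002  0.296  0.007 -0.004 -0.   ]
```

View pics/t13.png

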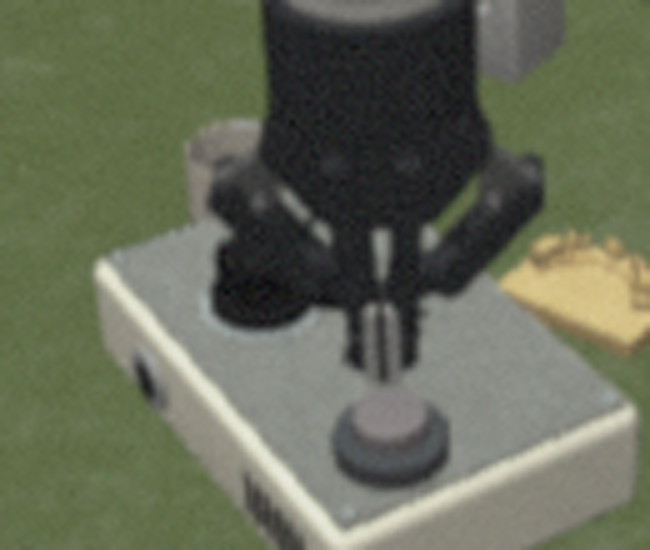

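The fingertips at (383,375) are above the key at (390,415), and the pointer is hidden in this view. Press.

{"api": "apply_moves", "payload": {
  "plan": "-0.008 0.003 0.15 0 0 0 -1;-0.008 0.003 0.21 0 0 0 -1;-0.008 0.003 0.25 0 0 0 -1;-0.008 0.003 0.275 0 0 0 -1;-0.008 0.003 0.275 0 0 0 -1;-0.008 0.003 0.275 0 0 0 -1"
}}

```text
clock: 12.22
eef_pos: [0.5453, -0.0572, 0.1507]
tcp_rot: [3.135, -0.003, 1.053]
ft_force: [-2.5, 2.0, 5.8]
gripper_width: -0.0001
```

```bash
python3 look.py t14; python3 key.py
```

```text
12.275 [ 0.5452799  -0.05723421  0.15063685] [ 3.13543911e+00 -3.10914386e-03  1.05320757e+00] [-1.54469618  2.15597411  5.6031124 ]
th -33.98148292247233 d -0.09971389767076036 r 0.06143248176099453
[ 0.5452799  -0.05723421  0.15063685] [-1.54469618  2.15597411  5.6031124 ]
0.19 [ 0.     0.001 -0.394  0.008 -0.004 -0.   ]
0.162 [-0.001 -0.001 -0.114  0.008 -0.004 -0.   ]
0.157 [-0.001 -0.001 -0.064  0.008 -0.004 -0.   ]
0.15 [-0.001 -0.002  0.006  0.008 -0.004 -0.   ]
0.148 [-0.001 -0.002  0.026  0.008 -0.004 -0.   ]
```

View pics/t14.png

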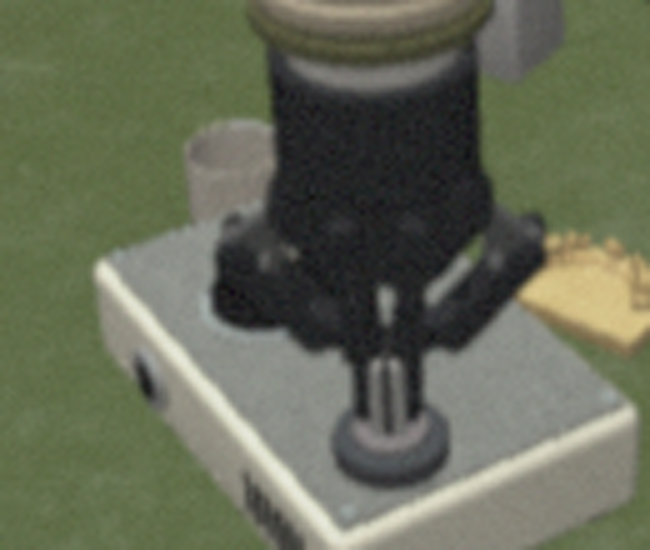

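Force is 5.6 N, above the 4 N quoted for full travel. I'll press slightly deeper to confirm it bottoms out, then lift.

{"api": "apply_moves", "payload": {
  "plan": "0 0 0.02 0 0 0 -1;0 0 0.02 0 0 0 -1;0 0 0.02 0 0 0 -1"
}}

```text
clock: 12.65
eef_pos: [0.5454, -0.0572, 0.1504]
tcp_rot: [3.135, -0.003, 1.053]
ft_force: [-8.7, 2.0, 15.7]
gripper_width: -0.0006
```

{"api": "apply_moves", "payload": {
  "plan": "0 0 -0.15 0 0 0 -1;0 0 -0.5 0 0 0 -1;0 0 -0.9 0 0 0 -1;0 0 -1 0 0 0 -1;0 0 -1 0 0 0 -1"
}}

```text
clock: 13.28
eef_pos: [0.5452, -0.0574, 0.2513]
tcp_rot: [3.133, -0.004, 1.053]
ft_force: [-0.0, 0.9, -0.8]
gripper_width: -0.0003
```

```bash
python3 look.py t15; python3 ang.py t15
```

```text
13.325 [ 0.54453437 -0.05722719  0.24985358] [ 3.13545664e+00 -2.96847858e-03  1.05323234e+00] [-0.84739717  0.79966211 -0.34671925]
th -33.980063514133775 d -0.10007819131011426 r 0.060778652676896486
t15 [(19.4, -44.0, -1.0, 0.0), (19.2, -45.0, -1.0, 0.0), (19.1, -45.0, -0.5, 0.0), (19.0, -44.0, -0.5, 0.0), (18.9, -43.0, -1.0, 0.0)]
```

View pics/t15.png

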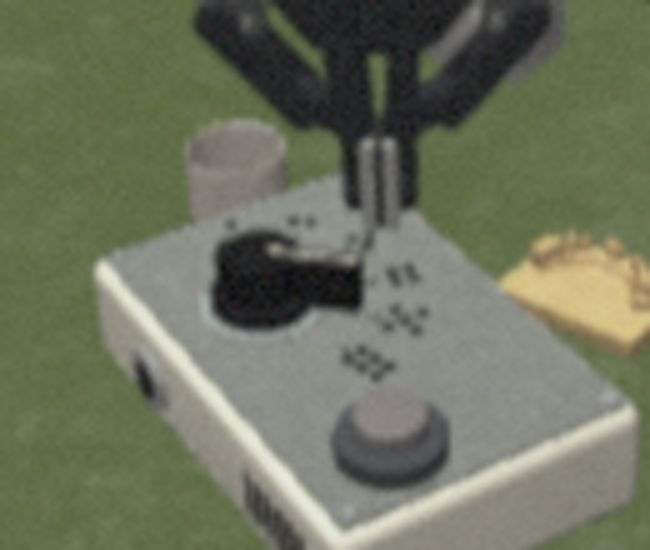

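The key bottomed out: force rose to 15.7 N with no more travel. It is up again with its top at (390,415) as before, and the pointer is at -45°. The pot, and the part of the cast in view, are where they were, and the robot touches nothing.

```bash
python3 - <<'E'
from bench import arm
print(arm.sign_off())
E
```

```text
the job is handed in; nothing more can be done
None
```

I pushed the selector's pointer clockwise with the shut fingertips, click by click, to step five. Then I pressed the enable key fully down and let it spring back, and handed the job in at about 13.3 s of the 54 s allowed.

- **Selector:** it measured about -45° in the side camera before and after the key press, which is the five-pip mark. It was hidden behind the gripper during the press itself.
- **Key:** it bottomed out, with 5.6 N at about 6 mm of travel and then 15.7 N with no further movement. In the last picture it is up again.
- **Bystanders:** in the last picture the pot, and the part of the cast in view, stand where they were. The block was outside that crop; no move went near it, but I did not measure it at the end.
- **Disagreement:** the pointer stood at about 59° at the start, between marks one and two, although the task says it rests only at the six steps. My first push brought it to 45° (step 2), and each later click landed on its mark. I did not find out why.

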